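# Tip the backup battery into its tray and strap it down

## Task

The small backup battery has been left standing on its end in its open-ended tray: push it over so that it lies flat in the tray with its two terminal tabs on top, and push it along until it rests against the tray's end stop. Then flip the hinged hold-down strap fully down across it. Only push with the fingers: do not lift the battery, and leave the other things on the bench where they are.

Things in the scene. Friction and masses are not known exactly. Their poses are not given: they have to be found in the camera images.
- battery: loose black box, 52 x 43 x 97 mm along its x, y, z, about 0.5 kg; origin at its centre. It starts standing on end in the tray, z axis up, x axis towards the end stop (centre 52.5 mm above the bench). Two 6 mm brass terminal tabs stand out of its -x face, near the lower end. Lying as wanted it is 52 mm high, its -x face is up and its z axis points to the end stop
- tray: aluminium tray, fixed, 200 (x) by 60 mm (y); origin mid-underside, on the bench. Floor 4 mm thick; side walls 18 mm high, 52 mm apart inside. Open at its -x end; at +x an end stop 40 mm high, inner face at x = +96 mm: the battery's centre is at x = +47.5 mm when home. Two posts 56 mm high stand outside the walls at x = 47.5, y = +34 and -34 mm
- strap (a joint): flat steel hold-down strap, 20 mm wide, 4 thick, 74 long from its hinge. The hinge runs along the tray's x at x = 47.5, y = +36, z = 60 mm in the tray's frame. 0 rad: fully down, level across the tray towards -y, 2 mm over the lying battery; 1.57: straight up; more: leaning out to +y (limit 2.3). Starts open, 1.65 to 2.2. Stiff hinge: stays where left, moves at about 1 N
- strap_end (a point): point on the strap, 70 mm from the hinge, near its free end (mid-thickness)
- grease_jar: bystander: closed jar, 52 mm across, 55 mm high; origin under its centre
- tape_roll: bystander: flat roll of black tape, 70 mm across, 19 mm high; origin under its centre
- screwdriver: bystander: screwdriver lying along its own x axis
- vent_cap: bystander: black stepped battery vent cap, 44 mm across, 26 mm high; origin under its centre
- meter: bystander: grey hand-held test meter, 130 x 70 x 32 mm, lying flat; origin under its centre
- wrench: bystander: spanner lying along its own x axis
- torch: bystander: steel pocket torch, 110 mm long, 28 mm thick, lying
There are look-alikes about, which are no part of the job. Leave any pink or purple look-alike of the battery alone.

How it is judged:
By the outcome, as a careful person would: the job done as asked, in the order asked, and still so for the second after the job is handed in, with the robot touching nothing.
It also fails if it takes over 45 s, if anything falls off the work surface, if the arm or the gripper's body presses on something with over 40 N, if the wrist force passes 120 N, or if a joint passes its speed limit or range.

## Robot

A 6-joint arm with a two-finger parallel gripper is mounted at the origin on the work surface. World frame = base frame: x ahead of the robot, y to its left, z up, the work surface at z = 0. Lengths are in m, angles in rad, forces in N, time in s.
With the tool pointing down it reaches from about 0.4 to 0.925 m from the base axis. Payload 3.4 kg.
Tool frame: the origin (TCP) lies midway between the tips of the shut fingers; the grasp point (between the pads) lies 19 mm behind it; z points along the fingers, y is the direction in which the jaws open and shut (so a half turn about z gives the same grasp; the last joint's range is limited). The gripper opens to 85 mm and grips with 20 to 120 N. Pads are 22 mm wide; open, the fingers measure 114 mm over their backs; the gripper's body (76 mm by 85 mm) begins 54 mm behind the grasp point. The pads swing forward as they close: fully open they stand 13 mm farther back than shut.
Start: joints at [-1.393, 0.307, 1.506, -0, 1.328, -0.073], TCP at [0.143, -0.557, 0.231] pointing down, gripper open.
Joint ranges: [-3.12, 3.12], [-1.05, 2.28], [0.14, 2.33], [-1.42, 4.57], [0.1, 2.73], [-2.68, 2.68]. Speed limits (rad/s): [2.57, 2.57, 3.14, 3.14, 3.14, 3.14].

## Interface

Orientations are given as a unit quaternion [x, y, z, w].
In Python, from workcell import bot, eyes, order gives the robot as it stands. The module is installed in compiled form; this text tells all that it offers.
- The arm moves only by the tool apply_moves, never from a script. Its argument "targets" is a list of rows, each a list of 3 entries, a list of its own where there are three numbers: the opening, from -1 (shut) to 1 (fully open), then the shift along the tool's x, y, z in cm, then the turn about the tool's z in degrees. In form: [[claw, [dx, dy, dz], turn], ...]. A call has 1 to 12 rows; each row shifts and turns the pose as measured when the row begins, along the tool's axes as they then stand; what a row does not reach is not made up. A row lasts 1/12 s, in which the tool goes at most 41.7 mm and 7.16 degrees, less where a joint would pass 70% of its speed; a pose out of reach is approached as far as the arm can. A call is refused whole if a number of a shift passes 4.17 or a number of a turn 7.16, either way. A call with a gripper value outside its range is refused whole. The fingers move at their own pace and stop on an object; "newtons" is the grip in N (left out, the last holds). Time passes only in rows, so rows that do not move let the fingers close. It gives the time, the measured TCP pose, the force and the opening at its end, in the units of the state.
- bot.read_state(): the state, without advancing time (a new reading comes with each control period).
- eyes.snapshot(name): name is "scene" or "side" or "wrist"; returns a dict with "img" (480x640x3 uint8, red, green, blue), "camera_matrix" (3x3 intrinsics, pixels), "R" (3x3) and "t" (3): a world point X has camera coordinates R X + t. Camera axes: x right, y down, z forward; pixel columns grow to the right and rows downward; lengths in m; the calibration is good to about 2 mm. A picture is of the moment at which its call begins. There is no depth.
- order.close_job(): hands the job in, once; it reports no verdict.
The state is a dict: "t": time; "qpos": joint angles; "joint_vel": joint speeds; "effort": joint torques, N m; "tool_pos": TCP position; "eef_rot": TCP orientation; "contact_force": force on the tool from outside, world axes, zero at the start; "wrist_torque": the same for the moment, N m; "finger_gap": finger opening in m.
Only numpy, scipy, OpenCV 4.12 (cv2) and the standard library are available. Lean on these libraries where they do the work, as an engineer would, in place of code of your own. Each camera call takes 0.05 s, during which the arm holds its last target. There are 200 camera calls.

## Working session

There is one attempt and no reset: what is moved stays moved. The work goes in short steps, Python scripts to look and compute and a tool call to move; the robot and the scene stay as the last step left them, time stands still between calls to the robot, and variables do not carry over. Pictures are saved under pics/ and viewed, about 8 in all and at most 12, crops included, and the job is handed in when it is done.

Besides the shell and the picture viewer there is one more tool, called after "Request:" as name(argument=value, ...), one argument or row to a line, values as JSON. apply_moves: Moves the arm, as the interface text tells. Its arguments: {"type":"object","properties":{"targets":{"type":"array"},"newtons":{"type":"number"}},"required":["targets"]}

```bash
mkdir -p pics
cat > h.py <<'E'
import numpy as np, cv2
from workcell import bot, eyes, order
def snap(n,f):
    s=eyes.snapshot(n); cv2.imwrite(f'pics/{f}.png',s['img'][:,:,::-1]); np.savez(f'pics/{f}.npz',**s); return s
def load(f): return dict(np.load(f'pics/{f}.npz'))
def ray(s,p):
    R,t=s['R'],s['t']; d=R.T@np.linalg.inv(s['camera_matrix'])@[p[0],p[1],1.]; return -R.T@t,d/np.linalg.norm(d)
def onz(s,p,z):
    c,d=ray(s,p); return c+d*(z-c[2])/d[2]
def two(s1,p1,s2,p2):
    a,u=ray(s1,p1);b,v=ray(s2,p2)
    k=np.linalg.lstsq(np.c_[u,-v],b-a,rcond=None)[0]; P,Q=a+k[0]*u,b+k[1]*v
    return (P+Q)/2,np.linalg.norm(P-Q)
def proj(s,X):
    c=s['R']@np.array(X)+s['t']; q=s['camera_matrix']@c; return q[:2]/q[2]
E
python3 - <<'E'
from h import *
for n in('scene','side','wrist'):
    s=snap(n,n+'0'); print(n,-s['R'].T@s['t'],s['R'][2])
print(bot.read_state())
E
```

```text
scene [1.10446651 0.14832031 1.02621731] [-0.48234999 -0.13367957 -0.86571835]
side [ 0.49714848 -0.87840814  0.91418055] [ 0.04076229  0.71669268 -0.69619683]
wrist [ 0.2115229  -0.53885307  0.37368936] [-0.27138673 -0.06701849 -0.96013424]
{'t': 0.15, 'qpos': array([-1.39252486e+00,  3.07444857e-01,  1.50739007e+00, -2.44083692e-05,
        1.32837481e+00, -7.35027777e-02]), 'joint_vel': array([ 0.00028893, -0.00294892, -0.00193059, -0.00040455, -0.00014532,
       -0.00074181]), 'effort': array([ 1.26808995e-03, -4.57976532e+01, -2.52219647e+01, -2.69086349e-04,
        8.51009565e-03, -1.39740013e-05]), 'tool_pos': array([ 0.14311721, -0.55635574,  0.23056128]), 'eef_rot': array([ 9.92085982e-01,  1.25557759e-01, -5.41642955e-05, -8.06812955e-04]), 'contact_force': array([-0.23739403,  1.38620162, -0.20053555]), 'wrist_torque': array([-0.01912051,  0.02054459, -0.04121962]), 'finger_gap': 0.08494545095092983}
```

View pics/scene0.png

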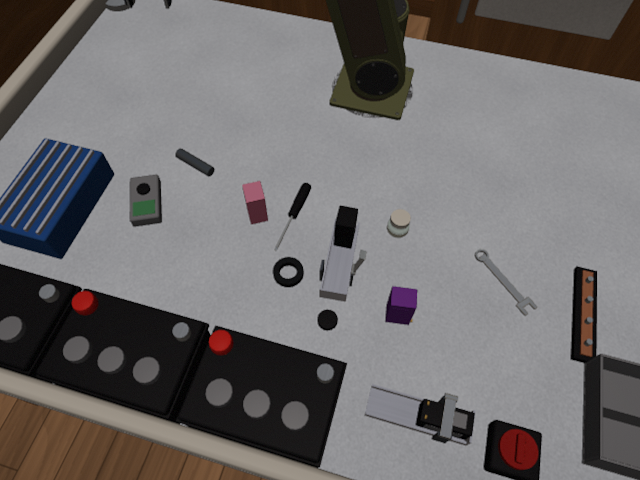

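View pics/side0.png

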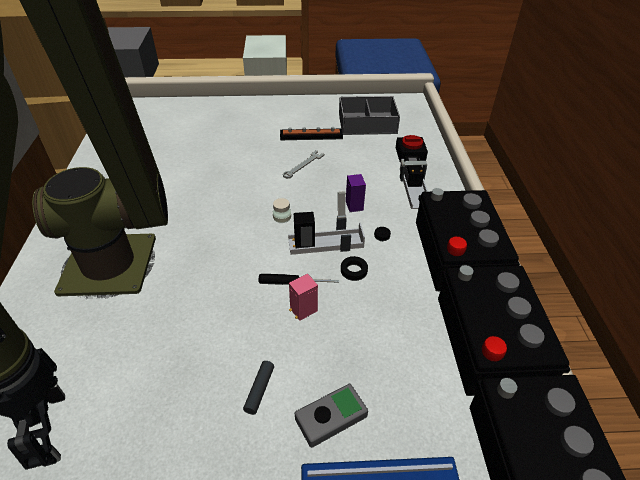

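Both views show the tray with the standing black battery: scene about (345,225) with the stop near (335,295), side about (305,230) with the stop near (362,237). The strap is open at scene (360,262). I'll enlarge both crops next.

Run:
```python
import cv2,numpy as np
a=cv2.imread('pics/scene0.png')[195:310,300:410]; b=cv2.imread('pics/side0.png')[175:265,270:400]
a=cv2.resize(a,None,fx=3.6,fy=5,interpolation=2); b=cv2.resize(b,None,fx=3,fy=5,interpolation=2)
c=np.zeros((580,800,3),np.uint8); c[:575,:396]=a; c[:450,400:790]=b; cv2.imwrite('pics/c0.png',c)
```

```text
(no output)
```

View pics/c0.png

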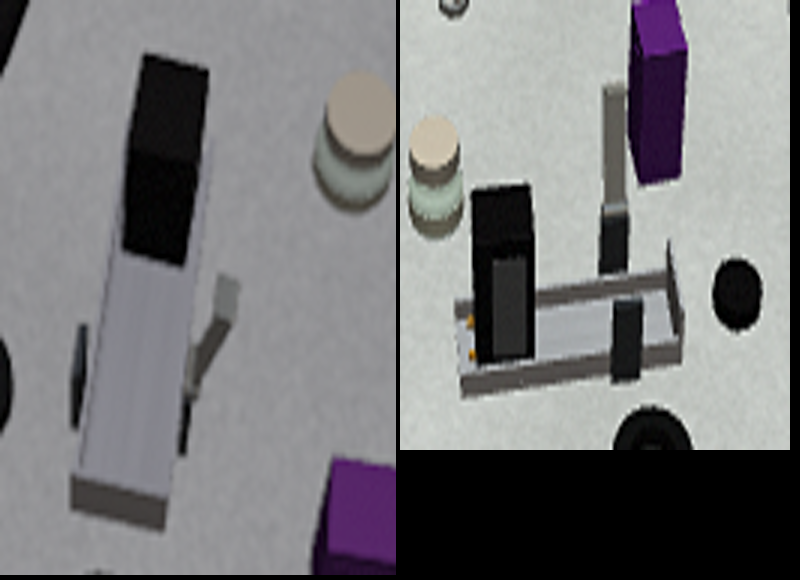

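Run:
```python
from h import *
a=load('scene0');b=load('side0'); f=lambda v:np.round(v,4)
S=lambda x,y:(300+x/3.6,195+y/5); D=lambda x,y:(270+(x-400)/3,175+y/5)
print('stop top',[f(onz(a,S(*p),.04)) for p in((72,480),(167,497))])
print('stop bot',[f(onz(a,S(*p),0)) for p in((72,512),(163,530))])
print('tray side -y bottom',[f(onz(b,D(*p),0)) for p in((462,397),(682,362))])
print('batt top scene',[f(onz(a,S(*p),.101)) for p in((145,55),(209,70),(200,160),(133,145))])
print('batt top side far corners',[f(onz(b,D(*p),.101)) for p in((472,190),(528,183))])
print('two far corners', two(a,S(209,70),b,D(472,190)), two(a,S(200,160),b,D(528,183)))
print('strap tip', two(a,S(228,283),b,D(613,87)),'hinge',two(a,S(188,395),b,D(613,205)))
print('screwdriver/jar/purple/tape', f(onz(a,(399,217),.055)),f(onz(a,(403,290),.1)),f(onz(a,(288,272),.01)),f(onz(a,(303,190),.02)))
```

```text
stop top [array([0.6753, 0.0358, 0.04  ]), array([0.6671, 0.0924, 0.04  ])]
stop bot [array([0.6729, 0.0355, 0.    ]), array([0.6654, 0.0917, 0.    ])]
tray side -y bottom [array([0.4713, 0.0163, 0.    ]), array([0.6702, 0.0344, 0.    ])]
batt top scene [array([0.4907, 0.0291, 0.101 ]), array([0.4872, 0.069 , 0.101 ]), array([0.5343, 0.075 , 0.101 ]), array([0.5383, 0.0342, 0.101 ])]
batt top side far corners [array([0.4839, 0.0676, 0.101 ]), array([0.5326, 0.0712, 0.101 ])]
two far corners (array([0.48462212, 0.06922043, 0.09877504]), np.float64(0.002060975897768562)) (array([0.5326136 , 0.07477108, 0.09802822]), np.float64(0.00021093262569015387))
strap tip (array([0.60797725, 0.10689529, 0.13430796]), np.float64(0.0010184839806212146)) hinge (array([0.61669018, 0.09631421, 0.05557485]), np.float64(0.014592457566145224))
screwdriver/jar/purple/tape [0.4513 0.1612 0.055 ] [0.652  0.2035 0.1   ] [ 0.6375 -0.0501  0.01  ] [ 0.417  -0.0819  0.02  ]
```

Request:
apply_moves(
  targets=[
    [-1,[0,0,0],7],
    [-1,[3,-2.8,0],0],
    [-1,[3,-2.8,0],0],
    [-1,[3,-2.8,0],0],
    [-1,[3,-2.8,0],0],
    [-1,[3,-2.8,0],0],
    [-1,[3,-2.8,0],0],
    [-1,[3,-2.8,0],0],
    [-1,[3,-2.8,0],0],
  ],
  newtons=40,
)

```text
t: 0.9
tool_pos: [0.3534, -0.3059, 0.2266]
eef_rot: [0.999, 0.054, -0.002, -0.0]
contact_force: [1.4, -0.8, 0.7]
finger_gap: 0.0
```

Request:
apply_moves(
  targets=[
    [-1,[1.5,-3.6,0],0],
    [-1,[1.5,-3.6,0],0],
    [-1,[1.5,-3.6,0],0],
    [-1,[1.5,-3.6,0],0],
    [-1,[1.5,-3.6,0],0],
    [-1,[1.5,-3.6,0],0],
    [-1,[1.5,-3.6,0],0],
    [-1,[1.5,-3.6,0],0],
    [-1,[0,0,0],0],
  ],
)

```text
t: 1.65
tool_pos: [0.4477, 0.0136, 0.226]
eef_rot: [0.998, 0.056, 0.001, -0.001]
contact_force: [-0.2, 0.2, -0.1]
finger_gap: -0.0003
```

Run:
```python
from h import *
s=snap('wrist','w1'); print(-s['R'].T@s['t'],s['R'][2]); print(bot.read_state()['tool_pos'])
```

```text
[0.51761104 0.02121913 0.36929313] [-0.27668774 -0.02800647 -0.96055168]
[0.44668815 0.01104765 0.22574438]
```

View pics/w1.png

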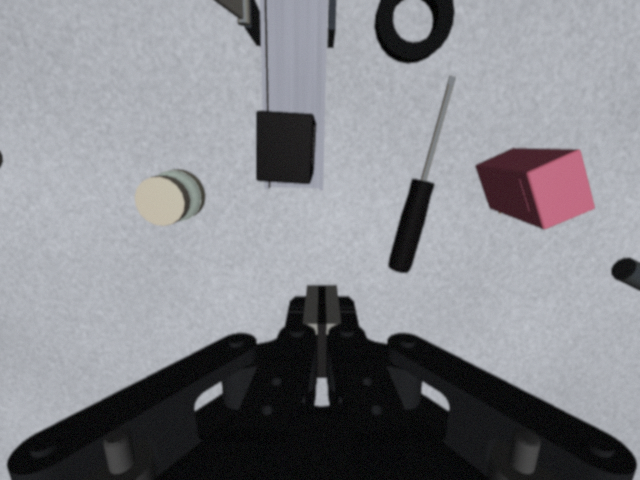

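The wrist view shows the battery top at about (257,111) to (312,181). The tray end is near row 188 with edges at about columns 266 and 323, and the fingers are shut at (322,300).

Run:
```python
from h import *
s=load('w1'); f=lambda v:np.round(v[:2],4)
im=cv2.cvtColor(s['img'],cv2.COLOR_RGB2GRAY)
for r in (10,30,60,90,186,195,200): print(r,im[r,250:340].tolist()[::3])
print([f(onz(s,p,.101)) for p in((257,111),(313,113),(310,182),(257,180))])
print([f(onz(s,p,0)) for p in((328,0),(323,189))],[f(onz(s,p,.022)) for p in((262,20),(268,188))])
```

```text
10 [54, 9, 18, 106, 158, 87, 157, 156, 158, 156, 157, 156, 159, 159, 162, 157, 158, 159, 161, 156, 161, 160, 162, 157, 159, 159, 110, 57, 66, 169]
30 [22, 22, 16, 53, 157, 100, 151, 158, 158, 157, 157, 156, 160, 162, 161, 157, 160, 160, 160, 157, 160, 161, 161, 155, 159, 161, 78, 28, 67, 171]
60 [185, 174, 167, 172, 162, 127, 142, 159, 160, 154, 155, 156, 161, 160, 161, 156, 155, 159, 159, 158, 161, 160, 159, 153, 160, 161, 172, 177, 177, 178]
90 [183, 176, 171, 175, 167, 142, 120, 161, 158, 156, 158, 158, 159, 157, 159, 156, 156, 158, 154, 159, 160, 158, 157, 156, 159, 172, 181, 175, 178, 175]
186 [184, 185, 177, 175, 180, 160, 118, 154, 166, 164, 163, 163, 161, 166, 164, 162, 161, 163, 160, 163, 165, 158, 163, 161, 167, 184, 185, 186, 182, 186]
195 [187, 186, 188, 184, 178, 175, 179, 181, 184, 175, 182, 182, 185, 177, 179, 183, 183, 187, 192, 189, 180, 182, 184, 190, 182, 186, 188, 189, 194, 196]
200 [184, 188, 179, 177, 180, 177, 183, 179, 180, 182, 181, 185, 190, 185, 190, 187, 186, 185, 184, 185, 185, 180, 189, 184, 181, 185, 185, 183, 183, 187]
[array([0.5345, 0.0719]), array([0.5378, 0.0308]), array([0.4874, 0.0277]), array([0.4843, 0.0688])]
[array([0.6455, 0.031 ]), array([0.4702, 0.0155])] [array([0.616, 0.087]), array([0.4677, 0.0713])]
```

Request:
apply_moves(
  targets=[
    [-1,[0.6,-1.6,0],1],
    [-1,[0.6,-1.6,3],0],
    [-1,[0,0,3.5],0],
    [-1,[0,0,3.5],0],
    [-1,[0,0,3.0],0],
    [-1,[0,0,0],0],
  ],
)

```text
t: 2.2
tool_pos: [0.4593, 0.0412, 0.0947]
eef_rot: [0.999, 0.049, 0.005, 0.002]
contact_force: [-1.6, 0.2, 0.3]
finger_gap: -0.0001
```

Request:
apply_moves(
  targets=[
    [-1,[0.4,-0.3,0.2],0],
    [-1,[0.5,0,0],0],
    [-1,[0.5,0,0],0],
    [-1,[0.5,0,0],0],
    [-1,[0.5,0,0],0],
    [-1,[0.5,0,0],0],
    [-1,[0.5,0,0],0],
  ],
)

```text
t: 2.78
tool_pos: [0.4971, 0.0442, 0.0988]
eef_rot: [0.999, 0.046, 0.007, 0.003]
contact_force: [-1.3, 0.1, 1.1]
finger_gap: -0.0002
```

Run:
```python
from h import *
print(bot.read_state()['tool_pos'],bot.read_state()['contact_force'])
b=snap('side','s1')['img'][160:270,240:400]; a=snap('scene','a1')['img'][180:310,290:420]
c=np.zeros((440,800,3),np.uint8); c[:440,:]=0
b=cv2.resize(b,(430,296),interpolation=2);a=cv2.resize(a,(360,360),interpolation=2)
c[:296,:430]=b;c[:360,435:795]=a;cv2.imwrite('pics/c1.png',c[:,:,::-1])
```

```text
[0.49714331 0.04415721 0.09881927] [-1.31959137  0.07861793  1.07818899]
```

View pics/c1.png

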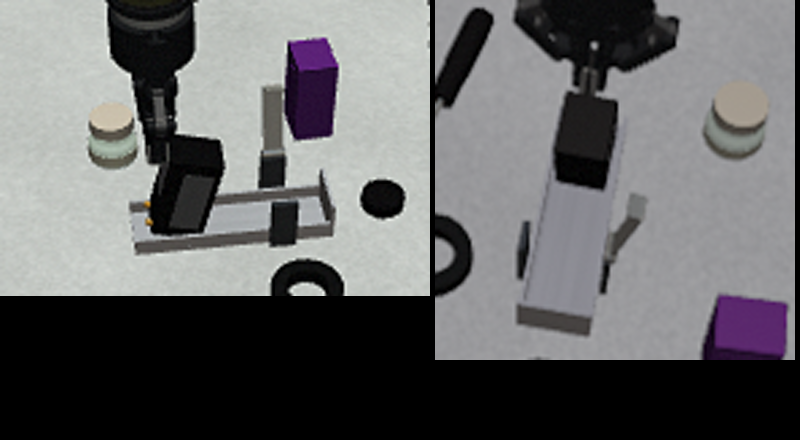

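The battery is tilting cleanly, about 14° towards the stop, with the finger at its upper edge. I'll keep pushing.

Request:
apply_moves(
  targets=[
    [-1,[0.5,0,0.4],0],
    [-1,[0.5,0,0.3],0],
    [-1,[0.5,0,0.3],0],
    [-1,[0.5,0,0.2],0],
    [-1,[0.5,0,0.2],0],
    [-1,[0.5,0,0.2],0],
    [-1,[0.5,0,0.2],0],
    [-1,[0.5,0,0.2],0],
    [-1,[0,0,0],0],
    [-1,[0,0,0],0],
  ],
)

```text
t: 3.72
tool_pos: [0.544, 0.0488, 0.0762]
eef_rot: [0.999, 0.047, 0.008, 0.003]
contact_force: [-1.7, 0.8, -0.1]
finger_gap: 0.0003
```

Run:
```python
from h import *
b=snap('side','s2')['img'][160:270,240:400]; a=snap('scene','a2')['img'][180:310,290:420]
c=np.zeros((360,800,3),np.uint8)
b=cv2.resize(b,(430,296),interpolation=2);a=cv2.resize(a,(360,360),interpolation=2)
c[:296,:430]=b;c[:360,435:795]=a;cv2.imwrite('pics/c2.png',c[:,:,::-1])
```

```text
(no output)
```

View pics/c2.png

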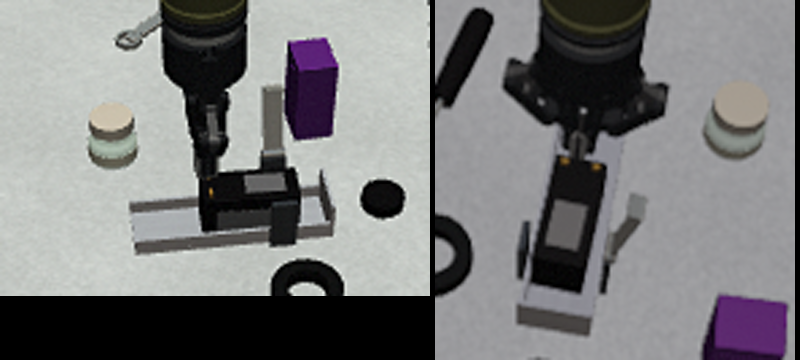

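It now lies flat with its tabs and label on top (side about (250,200)), and there is a gap to the stop. Next I back off, lower the fingers, and push along.

Request:
apply_moves(
  targets=[
    [-1,[-2.2,-0.3,0],0],
    [-1,[-2.2,0,0],0],
    [-1,[0,0,2.5],0],
    [-1,[0,0,2.0],0],
    [-1,[0,0,0],0],
  ],
)

```text
t: 4.23
tool_pos: [0.5002, 0.0473, 0.0323]
eef_rot: [0.999, 0.047, 0.011, 0.003]
contact_force: [-0.8, 0.2, -0.1]
finger_gap: 0.0
```

Request:
apply_moves(
  targets=[
    [-1,[0.6,0,0.2],0],
    [-1,[0.6,0,0.1],0],
    [-1,[0.6,0,0],0],
    [-1,[0.6,0,0],0],
    [-1,[0.6,0,0],0],
    [-1,[0.6,0,0],0],
  ],
)

```text
t: 4.73
tool_pos: [0.5384, 0.0509, 0.0325]
eef_rot: [0.999, 0.047, 0.011, 0.003]
contact_force: [-1.8, -1.0, -0.8]
finger_gap: -0.0001
```

Request:
apply_moves(
  targets=[
    [-1,[0.5,0,0],0],
    [-1,[0.5,0,0],0],
    [-1,[0.4,0,0],0],
  ],
)

```text
t: 4.98
tool_pos: [0.5531, 0.0523, 0.0327]
eef_rot: [0.999, 0.047, 0.009, 0.003]
contact_force: [-3.1, -0.7, -1.6]
finger_gap: -0.0
```

Request:
apply_moves(
  targets=[
    [-1,[0.3,0,0],0],
    [-1,[0.3,0,0],0],
  ],
)

```text
t: 5.15
tool_pos: [0.5575, 0.0528, 0.0326]
eef_rot: [0.999, 0.047, 0.007, 0.003]
contact_force: [-9.9, -2.5, 6.5]
finger_gap: 0.0005
```

Request:
apply_moves(
  targets=[
    [-1,[0.3,0,0],0],
  ],
)

```text
t: 5.23
tool_pos: [0.5574, 0.0528, 0.0324]
eef_rot: [0.999, 0.047, 0.004, 0.003]
contact_force: [-10.1, -1.9, 7.9]
finger_gap: -0.0002
```

Request:
apply_moves(
  targets=[
    [-1,[-1,0,0],0],
    [-1,[-2,0,0],0],
    [-1,[-2,0,0],0],
    [-1,[0,0,0],0],
  ],
)

```text
t: 5.57
tool_pos: [0.5109, 0.0482, 0.0329]
eef_rot: [0.999, 0.047, 0.009, 0.003]
contact_force: [-0.8, 0.2, -0.9]
finger_gap: -0.0001
```

Run:
```python
from h import *
b=snap('side','s3')['img'][175:265,270:400]; a=snap('scene','a3')['img'][195:310,300:410]
c=np.zeros((580,800,3),np.uint8)
a=cv2.resize(a,None,fx=3.6,fy=5,interpolation=2); b=cv2.resize(b,None,fx=3,fy=5,interpolation=2)
c[:575,:396]=a; c[:450,400:790]=b;cv2.imwrite('pics/c3.png',c[:,:,::-1])
```

```text
(no output)
```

View pics/c3.png

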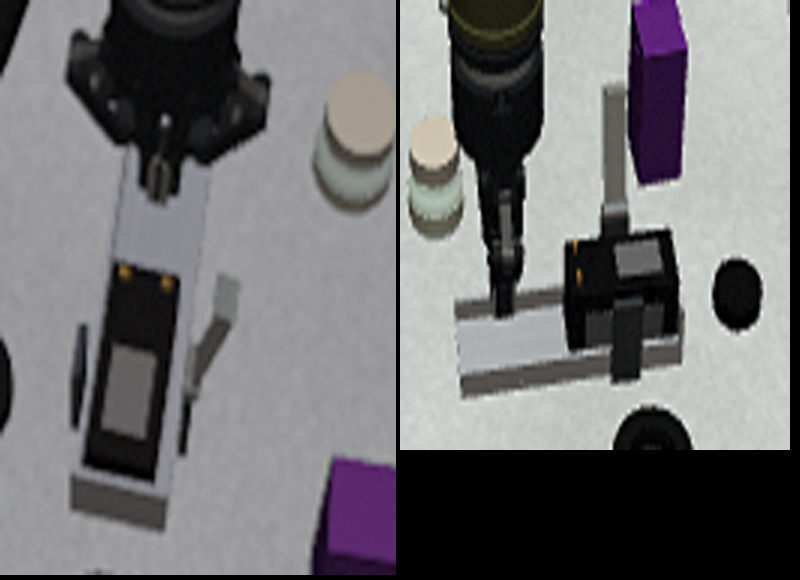

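The battery lies flat, tabs and label up, with its +x end against the stop (crop row about 475). The side view agrees and the push was blocked at about 10 N. On to the strap, approached from outside on +y.

Request:
apply_moves(
  targets=[
    [-1,[0,0,-3.5],0],
    [-1,[0,0,-3.5],0],
    [-1,[0,-1,-3.5],0],
    [-1,[0,-2.5,-2.8],0],
    [-1,[0,-2.7,0],0],
    [-1,[0,-2.7,0],0],
    [-1,[2.7,0,0],0],
    [-1,[2.7,0,0],0],
    [-1,[2.7,0,0],0],
    [-1,[2.7,0,0],0],
    [-1,[0,0,0],0],
  ],
)

```text
t: 6.58
tool_pos: [0.6397, 0.1578, 0.1883]
eef_rot: [0.998, 0.047, 0.033, -0.001]
contact_force: [1.8, -0.0, 1.1]
finger_gap: -0.0
```

Request:
apply_moves(
  targets=[
    [-1,[-1.9,0,1.0],0],
    [-1,[-1.9,0,2.0],0],
    [-1,[0,0,2.5],0],
    [-1,[0,0,2.5],0],
    [-1,[0,0,0],0],
  ],
)

```text
t: 7.0
tool_pos: [0.6209, 0.1577, 0.1087]
eef_rot: [0.998, 0.047, 0.045, -0.002]
contact_force: [-0.4, -0.1, 0.1]
finger_gap: -0.0
```

Run:
```python
from h import *
b=snap('side','s4')['img'][160:270,240:400]; a=snap('scene','a4')['img'][180:310,290:420]
c=np.zeros((360,800,3),np.uint8)
b=cv2.resize(b,(430,296),interpolation=2);a=cv2.resize(a,(360,360),interpolation=2)
c[:296,:430]=b;c[:360,435:795]=a;cv2.imwrite('pics/c4.png',c[:,:,::-1])
```

```text
(no output)
```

View pics/c4.png

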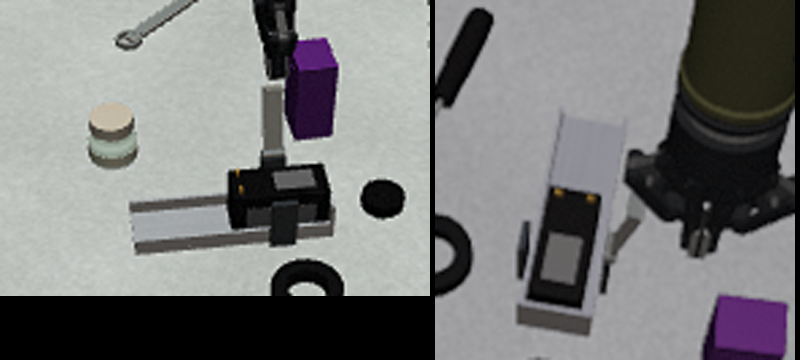

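Request:
apply_moves(
  targets=[
    [-1,[-1.4,0,0],0],
    [-1,[0,1,0],0],
    [-1,[0,1,0],0],
    [-1,[0,1,0],0],
    [-1,[0,1,0],0],
    [-1,[0,1,0],0],
    [-1,[0,1,0],0],
    [-1,[0,0,0],0],
  ],
)

```text
t: 7.77
tool_pos: [0.6265, 0.0923, 0.1222]
eef_rot: [0.997, 0.047, 0.059, -0.004]
contact_force: [1.1, 0.1, -1.1]
finger_gap: -0.0002
```

Run:
```python
from h import *
s=bot.read_state()
for k in('qpos','joint_vel','tool_pos','eef_rot','contact_force'):print(k,np.round(s[k],3))
```

```text
qpos [0.077 0.429 1.621 0.005 0.973 1.552]
joint_vel [-0.006 -0.004 -0.006  0.021  0.002  0.005]
tool_pos [0.627 0.092 0.122]
eef_rot [ 0.997  0.047  0.059 -0.004]
contact_force [ 1.071  0.099 -1.09 ]
```

Request:
apply_moves(
  targets=[
    [-1,[-0.8,0.2,0.8],0],
    [-1,[-0.6,0.3,0.8],0],
    [-1,[-0.4,0.3,0.5],0],
    [-1,[0,0,0],0],
  ],
)

```text
t: 8.1
tool_pos: [0.6148, 0.08, 0.1002]
eef_rot: [0.997, 0.044, 0.062, -0.004]
contact_force: [-0.2, 1.0, 0.2]
finger_gap: -0.0001
```

Request:
apply_moves(
  targets=[
    [-1,[-0.1,0.6,0.5],0],
    [-1,[-0.1,0.6,0.7],0],
    [-1,[-0.1,0.4,0.7],0],
    [-1,[-0.1,0.2,0.7],0],
    [0,[-0.1,0.1,0.0],0],
  ],
)

```text
t: 8.52
tool_pos: [0.6164, 0.0592, 0.0721]
eef_rot: [0.997, 0.044, 0.063, -0.004]
contact_force: [-0.1, 0.8, 0.2]
finger_gap: 0.0111
```

Request:
apply_moves(
  targets=[
    [-1,[0,0,0.2],0],
    [-1,[0,0.4,0.4],0],
    [-1,[0,0.2,0.4],0],
    [-1,[0,0,0],0],
  ],
)

```text
t: 8.85
tool_pos: [0.6183, 0.0536, 0.0627]
eef_rot: [0.997, 0.044, 0.063, -0.005]
contact_force: [-3.1, 0.9, 7.3]
finger_gap: 0.0001
```

Request:
apply_moves(
  targets=[
    [-1,[0,0,0.3],0],
    [-1,[0,0,0.1],0],
  ],
)

```text
t: 9.02
tool_pos: [0.6183, 0.0536, 0.0627]
eef_rot: [0.997, 0.044, 0.063, -0.005]
contact_force: [-4.3, -0.8, 7.5]
finger_gap: -0.0
```

Request:
apply_moves(
  targets=[
    [-1,[0,0,-2],0],
    [-1,[0,0,-3],0],
    [-1,[0,0,-3],0],
    [-1,[-2,0,-3],0],
    [-1,[-3,0,-2],0],
    [-1,[-3,0,0],0],
    [-1,[-3,0,0],0],
    [-1,[-3,0,0],0],
    [-1,[-2,0,0],0],
    [-1,[0,0,0],0],
  ],
)

```text
t: 9.85
tool_pos: [0.4411, 0.0365, 0.177]
eef_rot: [0.997, 0.046, 0.068, -0.005]
contact_force: [-1.0, -0.1, 0.3]
finger_gap: 0.0002
```

Run:
```python
from h import *
b=snap('side','s5')['img'][175:265,270:400]; a=snap('scene','a5')['img'][195:310,300:410]
c=np.zeros((580,800,3),np.uint8)
a=cv2.resize(a,None,fx=3.6,fy=5,interpolation=2); b=cv2.resize(b,None,fx=3,fy=5,interpolation=2)
c[:575,:396]=a; c[:450,400:790]=b;cv2.imwrite('pics/c5.png',c[:,:,::-1])
```

```text
(no output)
```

View pics/c5.png

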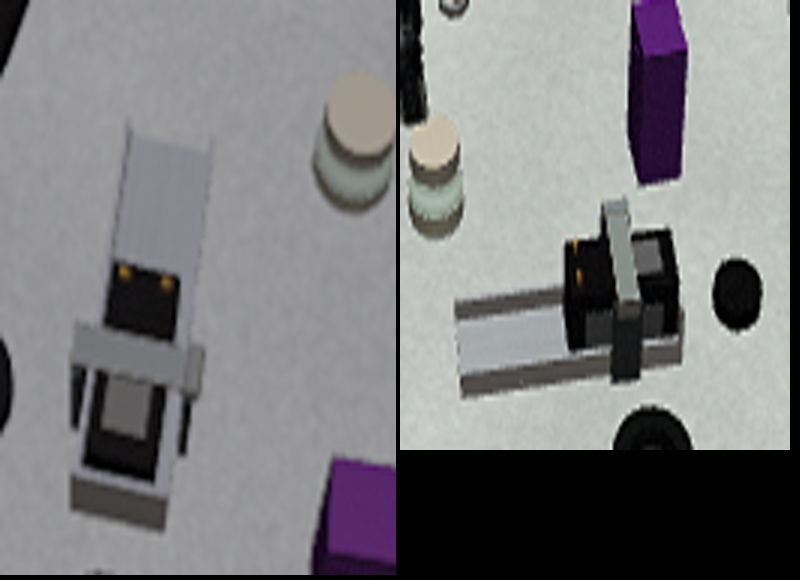

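The strap lies across the battery, its free end over the -y post (scene crop about (78,345), side about (628,305)). The battery still looks seated and the bystanders are unmoved. I'll check the strap and battery end heights numerically, then hand in.

Run:
```python
from h import *
a=load('scene0');b=load('side0')
a5=load('a5');b5=load('s5')
S=lambda x,y:(300+x/3.6,195+y/5); D=lambda x,y:(270+(x-400)/3,175+y/5)
R=np.array([[.9954,.0958],[-.0958,.9954]])
def T(r): return np.round(np.r_[R@(r[0][:2]-[.569,.0548]),r[0][2],r[1]],4)
print('strap tip +x corner',T(two(a5,S(72,362),b5,D(640,303))),'-x corner',T(two(a5,S(78,322),b5,D(616,307))))
print('batt -x,+y top',T(two(a5,S(181,273),b5,D(565,243))), '+x,-y via z',[np.round(R@(onz(a5,S(*p),.056)[:2]-[.569,.0548]),4) for p in((84,465),(156,480),(109,262),(181,273))])
d=cv2.absdiff(a['img'],a5['img']).max(2)>40; d[:120]=0
n,_,st,_=cv2.connectedComponentsWithStats(d.astype(np.uint8)); print(st[1:][st[1:,4]>15])
print(order.close_job())
```

```text
strap tip +x corner [ 0.056  -0.0379  0.0567  0.0009] -x corner [ 0.0352 -0.0377  0.056   0.0018]
batt -x,+y top [-0.0012  0.0199  0.0545  0.0006] +x,-y via z [array([ 0.103 , -0.0223]), array([0.1019, 0.0206]), array([ 0.0028, -0.0248]), array([-0.    ,  0.0198])]
[[ 323  120   62   52 1973]
 [ 333  205   25   44  818]
 [ 329  247   21   17  285]
 [ 354  250   11   22   92]
 [ 321  260    3    9   21]
 [ 323  269   24   23  415]]
the job is handed in; nothing more can be done
None
```

The job is handed in. The battery was tipped over by finger pushes alone and lies flat with its tabs on top. It was then pushed against the end stop, and the strap was flipped fully down over it. It took about 10 s of the 45 s allowed.

**Battery:**
- The push towards the stop was blocked at about 10 N.
- Two-view measurement puts its rear end at x = -1 mm in the tray frame, where home is -1 mm, with its top at about 55 mm (nominal 56).
- One single-view estimate of the front edge read x ≈ 102 mm instead of 96. I think that is the edge picked beyond the stop in a coarse crop; it disagrees with the other readings, which all say home.

**Strap:**
- It stopped moving when pressed, at about 7 N with the finger at 62.7 mm (its top surface should be at 62).
- Its free end measured about 56 to 57 mm high, which matches lying level to within a few millimetres.

**Other things on the bench:** the before and after scene images differ only around the arm, tray, battery and strap, so nothing else seen there moved. That comparison skipped the top 120 rows of the picture.

**Slips:** the tool tilted by up to about 7° during the strap moves, and one row opened the fingers about 11 mm by mistake. Neither had any visible effect.

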